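# Put the clean cutlery away by kind

## Task

Put the four clean pieces of cutlery on the drying mat away: each goes into the bin that already holds a piece of its kind, lying inside along the bin with its handle at the same end as the handle of the piece already there. Lay the pieces in rather than dropping them from above the bin, and leave the green tumbler and the blue mug standing where they are.

Things in the scene. Friction and masses are not known exactly. Their poses are not given: they have to be found in the camera images.
- knife: Loose table knife, 190 mm long: red handle 100 x 14 x 11 mm high with a plain flat steel blade 18 mm wide; 45 g. Lies face up on the drying mat (top 4 mm above the worktop). Origin: on the underside, under the middle of the handle; x points from handle to head, z up; butt at x = -50 mm, tip at x = +140 mm. Balances 13 to 22 mm ahead of the origin: grip across the handle from above.
- fork: Loose fork, 180 mm long: green handle 94 x 14 x 11 mm high, thin steel neck, four-tined steel head 24 mm wide; 45 g. Lies face up on the drying mat (top 4 mm above the worktop). Origin: on the underside, under the middle of the handle; x points from handle to head, z up; butt at x = -47 mm, tip at x = +133 mm. Balances 13 to 22 mm ahead of the origin: grip across the handle from above.
- spoon: Loose dessert spoon, 180 mm long: yellow handle 94 x 14 x 11 mm high, thin steel neck, oval steel bowl 34 mm wide; 45 g. Lies face up on the drying mat (top 4 mm above the worktop). Origin: on the underside, under the middle of the handle; x points from handle to head, z up; butt at x = -47 mm, tip at x = +133 mm. Balances 13 to 22 mm ahead of the origin: grip across the handle from above.
- teaspoon: Loose teaspoon, 138 mm long: blue handle 72 x 12 x 11 mm high, thin steel neck, oval steel bowl 26 mm wide; 30 g. Lies face up on the drying mat (top 4 mm above the worktop). Origin: on the underside, under the middle of the handle; x points from handle to head, z up; butt at x = -36 mm, tip at x = +102 mm. Balances 13 to 22 mm ahead of the origin: grip across the handle from above.
- knife_bin: Open bamboo bin, fixed, outside 248 x 92 x 35 mm high, walls and floor 4 mm; all four alike, known by the red-handled knife already in it, handle at the near end, its axis 27 mm left (+y) of the middle line; free lane about 12 mm right of the middle line. Origin: at worktop height under the middle of the near end wall's outer face; x along the bin to its far end; y left.
- fork_bin: Open bamboo bin, fixed, outside 248 x 92 x 35 mm high, walls and floor 4 mm; all four alike, known by the green-handled fork already in it, handle at the near end, its axis 27 mm left (+y) of the middle line; free lane about 12 mm right of the middle line. Origin: at worktop height under the middle of the near end wall's outer face; x along the bin to its far end; y left.
- spoon_bin: Open bamboo bin, fixed, outside 248 x 92 x 35 mm high, walls and floor 4 mm; all four alike, known by the yellow-handled spoon already in it, handle at the near end, its axis 27 mm left (+y) of the middle line; free lane about 12 mm right of the middle line. Origin: at worktop height under the middle of the near end wall's outer face; x along the bin to its far end; y left.
- teaspoon_bin: Open bamboo bin, fixed, outside 248 x 92 x 35 mm high, walls and floor 4 mm; all four alike, known by the blue-handled teaspoon already in it, handle at the near end, its axis 27 mm left (+y) of the middle line; free lane about 12 mm right of the middle line. Origin: at worktop height under the middle of the near end wall's outer face; x along the bin to its far end; y left.
- tumbler: Bystander: an empty green glass tumbler, 66 mm across the rim, 85 mm high, standing loose beyond the bins. Origin: centre of its foot, z up.
- cup: Bystander: a blue ceramic mug, 60 mm across, 58 mm high, standing loose beyond the mat. Origin: centre of its foot, z up; handle towards its own +y.
Not all that is in view belongs to the job. Leave any pink look-alike of the fork alone.

How it is judged:
By the outcome, as a careful person would: the job done as asked, in the order asked, and still so for the second after the job is handed in, with the robot touching nothing.
It also fails if it takes over 120 s, if anything falls off the work surface, if the arm or the gripper's body presses on something with over 40 N, if the wrist force passes 120 N, or if a joint passes its speed limit or range.

## Robot

A 6-joint arm with a two-finger parallel gripper is mounted at the origin on the work surface. World frame = base frame: x ahead of the robot, y to its left, z up, the work surface at z = 0. Lengths are in m, angles in degrees, forces in N, time in s.
With the tool pointing down it reaches from about 0.325 to 0.85 m from the base axis. Payload 15.5 kg.
Tool frame: the origin (TCP) lies at the very end of the fingers, on their centre line; the grasp point (between the pads) lies arm.grip_depth behind it (arm.grip_depth is the distance from the TCP to the grasp point, in m); z points along the fingers, y is the direction in which the jaws open and shut (so a half turn about z gives the same grasp; the last joint's range is limited). The gripper opens to 91 mm and grips with 3 to 60 N. Pads are 32 mm wide; open, the fingers measure 118 mm over their backs; the gripper's body (76 mm by 178 mm) begins 60 mm behind the grasp point.
Start: joints at [-75.373, 28.281, 77.091, -0, 74.628, -5.472], TCP at [0.215, -0.587, 0.214] pointing down, gripper open.
Joint ranges: [-166.48, 166.48], [-47.26, 123.95], [12.59, 153.08], [-70.14, 250.14], [6.76, 159.57], [-176.63, 176.63]. Speed limits (degrees/s): [108.29, 108.29, 147.25, 172.46, 172.46, 172.46].

## Interface

Orientations are given as a 3x3 rotation matrix whose columns are the frame's x, y, z axes.
In Python, from rig import arm gives the robot as it stands. Calls block until the motion is done:
- arm.move_to(position, orientation): joint-space move of the TCP to a pose.
- arm.move_l(position, orientation=None, feed=0.15): straight line of the TCP; orientation=None keeps the orientation; feed is the mean speed in m/s.
- arm.move_joints(angles): joint-space move.
- arm.grip(opening): finger opening in m; the grip force is fixed at half the most; returns when the fingers have stopped.
- arm.sleep(seconds).
- arm.solve_ik(position, orientation): joint angles nearest the present ones, or None.
- arm.snapshot(name): name is "scene" or "side" or "wrist"; returns the picture (420x560x3 uint8, red, green, blue); there is no depth.
- arm.get_calibration(name): a dict with "intrinsics" (3x3 intrinsics, pixels), "cam_to_world" (4x4, takes a point from camera to world coordinates). Camera axes: x right, y down, z forward; pixel columns grow to the right and rows downward; lengths in m; the calibration is good to about 2 mm. A picture is of the moment at which its call begins: read the wrist's pose just before it. get_calibration takes no time and is no camera call; for the wrist camera it gives the pose at the moment of the call.
A pose or a line that the arm cannot do raises arm.Unreachable and nothing moves.
- arm.sign_off(): hands the job in, once; it reports no verdict.
Readings, each from a call of its own:
- arm.current_t(): time.
- arm.current_joint_positions(): joint angles.
- arm.current_dq(): joint speeds.
- arm.current_tau(): joint torques, N m.
- arm.current_ee_pos(): TCP position.
- arm.current_tool_rot(): TCP orientation.
- arm.current_force(): force on the tool from outside, world axes, zero at the start.
- arm.current_torque(): the same for the moment, N m.
- arm.current_width(): finger opening in m.
Only numpy, scipy, OpenCV 4.12 (cv2) and the standard library are available. Lean on these libraries where they do the work, as an engineer would, in place of code of your own. Each camera call takes 0.05 s, during which the arm holds its last target. There are 200 camera calls.

## Working session

There is one attempt and no reset: what is moved stays moved. The work goes in short steps, each a Python script; the robot and the scene stay as the last script left them, time stands still between calls to the robot, and variables do not carry over. Pictures are saved under pics/ and viewed, about 12 in all and at most 16, crops included, and the job is handed in when it is done.

```bash
ls; mkdir -p pics; python3 - <<'E'
from rig import arm
import cv2
for n in ("scene","side","wrist"):
    c=arm.get_calibration(n); im=arm.snapshot(n); cv2.imwrite(f"pics/{n}0.png",im[:,:,::-1])
    print(n,c["intrinsics"].round(1).tolist(),c["cam_to_world"].round(3).tolist())
print(arm.grip_depth,arm.current_t())
E
```

```text
pics
scene [[391.0, 0.0, 276.6], [0.0, 391.0, 209.3], [0.0, 0.0, 1.0]] [[-0.401, 0.721, -0.566, 0.995], [0.916, 0.318, -0.243, 0.223], [0.005, -0.616, -0.788, 0.769], [0.0, 0.0, 0.0, 1.0]]
side [[382.8, 0.0, 278.8], [0.0, 382.8, 211.8], [0.0, 0.0, 1.0]] [[0.994, -0.08, 0.077, 0.416], [-0.109, -0.598, 0.794, -0.793], [-0.017, -0.798, -0.603, 0.656], [0.0, 0.0, 0.0, 1.0]]
wrist [[378.2, 0.0, 277.6], [0.0, 378.2, 213.9], [0.0, 0.0, 1.0]] [[0.345, -0.909, -0.236, 0.282], [-0.939, -0.334, -0.084, -0.561], [-0.002, 0.251, -0.968, 0.384], [0.0, 0.0, 0.0, 1.0]]
0.0188 0.15
```

View pics/scene0.png

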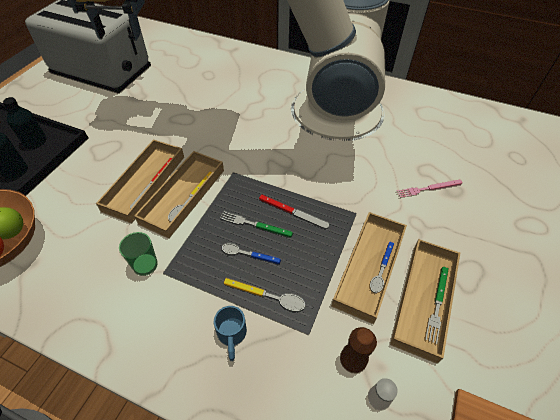

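View pics/side0.png

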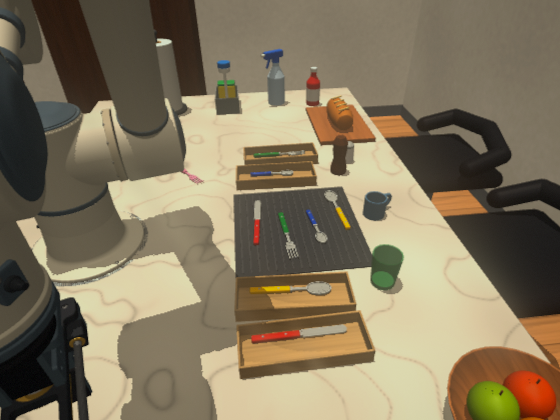

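The scene view shows all four loose pieces on the mat: red knife (278,205), green fork (275,230), blue teaspoon (265,257), yellow spoon (245,287). The bins, from left to right in the picture, are knife (142,180), spoon (182,195), teaspoon (372,265) and fork (428,300). Their near ends are at the top of the picture, towards the robot.

```bash
cat > h.py <<'E'
from rig import arm
import cv2, numpy as np
HSV={'red':[((0,140,70),(6,255,255)),((174,140,70),(180,255,255))],'green':[((50,120,50),(80,255,255))],
 'blue':[((108,140,60),(125,255,255))],'yellow':[((22,170,110),(33,255,255))]}
def ray(cal,uv,z):
    K,T=cal["intrinsics"],cal["cam_to_world"]
    uv=np.atleast_2d(np.asarray(uv,float))
    d=(T[:3,:3]@np.linalg.inv(K)@np.c_[uv,np.ones(len(uv))].T).T
    o=T[:3,3]; return (o+d*((z-o[2])/d[:,2])[:,None])[:,:2]
def handles(im,cal,z=0.013,amin=25):
    hsv=cv2.cvtColor(im,cv2.COLOR_RGB2HSV); out=[]
    for c,rs in HSV.items():
        m=sum(cv2.inRange(hsv,*r) for r in rs)
        m=cv2.morphologyEx(m,cv2.MORPH_CLOSE,np.ones((5,5),np.uint8))
        for k in cv2.findContours(m,cv2.RETR_EXTERNAL,cv2.CHAIN_APPROX_NONE)[0]:
            if cv2.contourArea(k)<amin: continue
            w=ray(cal,k[:,0],z).astype(np.float32)
            (cx,cy),(a,b),th=cv2.minAreaRect(w*1000)
            if a<b: th+=90; a,b=b,a
            if a<140 and b<32: out.append((c,round(cx),round(cy),round(a),round(b),round((th+90)%180-90,1),k[:,0].mean(0).round().tolist()))
    return out
E
python3 - <<'E'
from h import *
for n in("scene","side"):
    im=cv2.imread(f"pics/{n}0.png")[:,:,::-1].copy(); print(n); [print(*o) for o in handles(im,arm.get_calibration(n))]
# scene bin rim corners (eyeballed) 
cal=arm.get_calibration("scene")
for nm,c in dict(spoonN=[(197,153),(222,157)],knifeN=[(157,141),(182,146)],teaN=[(370,214),(405,226)],forkN=[(420,240),(459,252)],
  spoonF=[(137,217),(170,235)],knifeF=[(98,205),(130,219)],teaF=[(335,305),(374,318)],forkF=[(394,345),(438,358)]).items(): print(nm,ray(cal,c,.035).round(3).tolist())
print('cup,tumbler',ray(cal,(230,318),.058),ray(cal,[(139,248),(145,264)],[.085]))
E
```

```text
scene
red 801 -543 47 6 47.1 [1.0, 246.0]
red 435 -20 94 18 84.0 [276.0, 203.0]
green 493 394 86 13 0.3 [442.0, 284.0]
green 508 7 88 16 -86.9 [274.0, 229.0]
blue 587 21 67 15 -84.6 [266.0, 257.0]
blue 465 269 64 11 -2.2 [387.0, 253.0]
yellow 671 7 87 13 -85.0 [243.0, 286.0]
yellow 458 -226 67 9 -3.7 [199.0, 185.0]
side
red 447 -344 95 16 0.4 [275.0, 336.0]
red 430 -24 98 15 84.7 [256.0, 232.0]
green 503 8 81 13 -86.2 [283.0, 222.0]
blue 581 21 61 9 -83.1 [311.0, 217.0]
yellow 460 -223 60 12 -7.1 [276.0, 288.0]
yellow 667 8 89 13 -84.9 [343.0, 217.0]
spoonN [[0.378, -0.276], [0.364, -0.208]]
knifeN [[0.382, -0.401], [0.371, -0.328]]
teaN [[0.391, 0.204], [0.393, 0.287]]
forkN [[0.418, 0.326], [0.415, 0.411]]
spoonF [[0.621, -0.294], [0.633, -0.195]]
knifeF [[0.629, -0.401], [0.632, -0.306]]
teaF [[0.643, 0.2], [0.638, 0.279]]
forkF [[0.675, 0.327], [0.666, 0.407]]
cup,tumbler [[0.75955142 0.02692583]] [[ 0.71055207 -0.20734289]
 [ 0.7369763  -0.17382637]]
```

```bash
cat >> h.py <<'E'
def Rz(a,):  # tool down, tool x at world yaw a (deg)
    c,s=np.cos(np.radians(a)),np.sin(np.radians(a))
    return np.array([[c,s,0],[s,-c,0],[0,0,-1.]])
E
python3 - <<'E'
from h import *
R=arm.current_tool_rot();T=arm.get_calibration("wrist")["cam_to_world"]
print(R.round(3).tolist(),(R.T@(T[:3,3]-arm.current_ee_pos())).round(3),(R.T@T[:3,:3]).round(2).tolist())
for a in(0,180,90,-90): 
    q=arm.solve_ik([.45,-.2,.28],Rz(a)); print(a,None if q is None else np.round(q))
E
```

```text
[[0.939, 0.344, -0.0], [0.344, -0.939, 0.001], [0.0, -0.001, -1.0]] [ 0.072 -0.001 -0.17 ] [[0.0, -0.97, -0.25], [1.0, 0.0, -0.0], [0.0, -0.25, 0.97]]
0 [-31.  14.  90.  -0.  77.  59.]
180 [ -31.   14.   90.   -0.   77. -121.]
90 [-31.  14.  90.  -0.  77. -31.]
-90 [-31.  14.  90.  -0.  77. 149.]
```

```bash
python3 - <<'E'
from h import *
import pickle
D={}
for i,p in enumerate([(.46,-.26,.25),(.53,0,.25),(.47,.30,.25)]):
    arm.move_to(p,Rz(0)); arm.sleep(.3)
    c=arm.get_calibration("wrist"); im=arm.snapshot("wrist"); D[i]=(im,c)
    cv2.imwrite(f"pics/w{i}.png",im[:,:,::-1]); print(i,arm.current_t()); [print(*o) for o in handles(im,c)]
pickle.dump(D,open("w.pkl","wb"))
E
```

```text
0 2.0167
red 434 -18 98 15 84.8 [61.0, 206.0]
red 451 -340 93 14 0.8 [352.0, 190.0]
green 507 2 72 14 -85.5 [32.0, 139.0]
blue 587 7 32 12 -82.2 [14.0, 59.0]
1 3.4167
red 435 -18 94 16 84.7 [293.0, 265.0]
green 508 9 88 13 -85.6 [271.0, 203.0]
blue 473 269 49 15 -1.5 [39.0, 233.0]
blue 586 23 66 11 -82.5 [257.0, 131.0]
2 4.9333
red 436 8 44 14 84.7 [541.0, 214.0]
green 506 29 55 14 -85.6 [534.0, 150.0]
blue 584 37 43 12 -82.4 [538.0, 73.0]
```

View pics/w0.png

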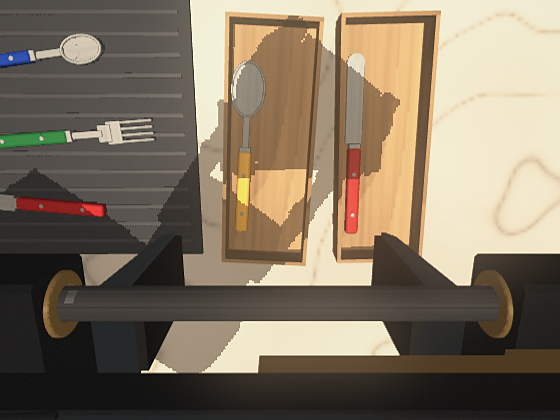

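View pics/w2.png

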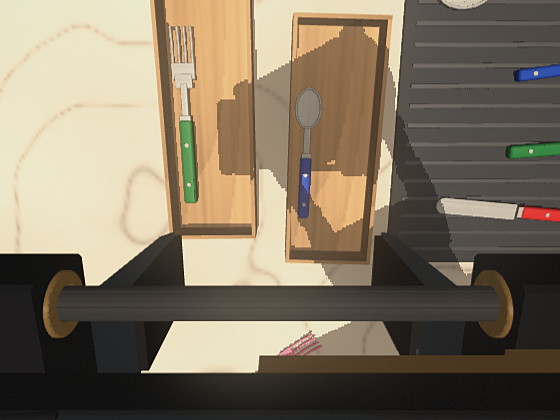

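View pics/w1.png

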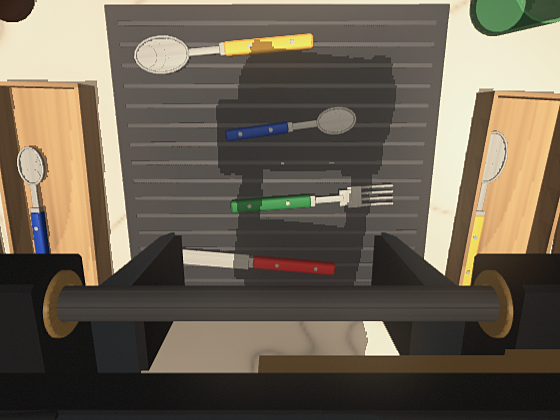

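The wrist views show rim corners as follows. In w0 the spoon bin is at (224,262), (305,264), (227,13), (324,17) and the knife bin at (334,261), (420,264), (337,14), (441,11). In w2 the teaspoon bin is at (286,260), (368,262), (293,13), (392,15), and the fork bin's near corners are at (173,237) and (256,237). w1 shows the knife and spoon heads pointing left (+y), and the fork and teaspoon heads pointing right (-y).

```bash
python3 - <<'E'
from h import *
import pickle
D=pickle.load(open("w.pkl","rb"))
for i,n,c in [(0,'spoon',[(224,262),(305,264),(227,13),(324,17)]),(0,'knife',[(334,261),(420,264),(337,14),(441,11)]),(2,'tea',[(286,260),(368,262),(293,13),(392,15)]),(2,'fork',[(173,237),(256,237)])]:
    w=ray(D[i][1],c,.035)*1000; print(n,w.round().tolist(),end=' ')
    print('w',np.linalg.norm(w[0]-w[1]).round(), 'near mid',w[:2].mean(0).round())
    if len(w)>2:
        d=w[2:].mean(0)-w[:2].mean(0); print('  len',np.hypot(*d).round(),'yaw',np.degrees(np.arctan2(d[1],d[0])).round(1))
# existing piece axes: butt, tip pixels
for i,n,a,b in [(0,'spoon',(241,230),(249,62)),(0,'knife',(351,232),(357,55)),(2,'tea',(303,216),(309,88)),(2,'fork',(191,201),(181,27))]:
    w=ray(D[i][1],[a,b],.012)*1000; d=w[1]-w[0]; print(n,w.round().tolist(),np.hypot(*d).round(),np.degrees(np.arctan2(d[1],d[0])).round(1))
E
```

```text
spoon [[377.0, -201.0], [375.0, -289.0], [623.0, -212.0], [620.0, -302.0]] w 88.0 near mid [ 376. -245.]
  len 246.0 yaw -2.9
knife [[378.0, -320.0], [375.0, -414.0], [622.0, -314.0], [625.0, -410.0]] w 94.0 near mid [ 377. -367.]
  len 247.0 yaw 1.3
tea [[390.0, 292.0], [388.0, 203.0], [634.0, 287.0], [632.0, 195.0]] w 89.0 near mid [389. 247.]
  len 244.0 yaw -1.5
fork [[416.0, 413.0], [416.0, 324.0]] w 89.0 near mid [416. 368.]
spoon [[406.0, -218.0], [584.0, -230.0]] 178.0 -4.0
knife [[404.0, -342.0], [590.0, -339.0]] 186.0 1.0
tea [[433.0, 273.0], [569.0, 269.0]] 136.0 -1.6
fork [[450.0, 397.0], [627.0, 396.0]] 176.0 -0.1
```

```bash
cat >> h.py <<'E'
P={'knife':(.4345,-.0185,84.8,190,50,0),'fork':(.508,.0085,-85.6,180,47,180),'teaspoon':(.5865,.0225,-82.5,138,36,180),'spoon':(.670,.0075,95,180,47,0)}
B={'knife':(.377,-.368,1.1),'fork':(.416,.3695,0),'teaspoon':(.389,.247,-1.5),'spoon':(.376,-.245,-3.3)}
ZG,ZH,G=.0075,.15,.015
def u(a): return np.array([np.cos(np.radians(a)),np.sin(np.radians(a))])
def pick(n):
    x,y,a,L,b,flip=P[n]; p=np.array([x,y])+G*u(a); R=Rz(a+flip)
    arm.move_to([*p,ZH],R); arm.grip(.04)
    arm.move_l([*p,ZG],feed=.15); print(n,'down F',np.round(arm.current_force(),1))
    arm.grip(.0); print('width',arm.current_width())
    arm.move_l([*p,ZH],feed=.2); print('lift width',arm.current_width(),'t',arm.current_t())
def over(n,z=ZH,lane=-.0125):
    _,_,_,L,b,flip=P[n]; x,y,a=B[n]
    p=np.array([x,y])+u(a)*(.124-L/2000+b/1000+G)+u(a+90)*lane
    return p,Rz(a+flip)
def snap(n,name):
    c=arm.get_calibration(n); im=arm.snapshot(n); cv2.imwrite(f"pics/{name}.png",im[:,:,::-1]); return im,c
E
python3 - <<'E'
from h import *
arm.move_to([.45,0,.25],Rz(84.8))
pick('knife'); p,R=over('knife'); arm.move_to([*p,ZH],R); print(p,arm.current_ee_pos(),arm.current_t())
arm.sleep(.2); snap('wrist','k1')
E
```

```text
knife down F [-0.   0.3  0.2]
width 0.01378049971910471
lift width 0.013495516523633896 t 10.675
[ 0.47122264 -0.37869314] [ 0.47136326 -0.37744453  0.14968007] 12.0833
```

View pics/k1.png

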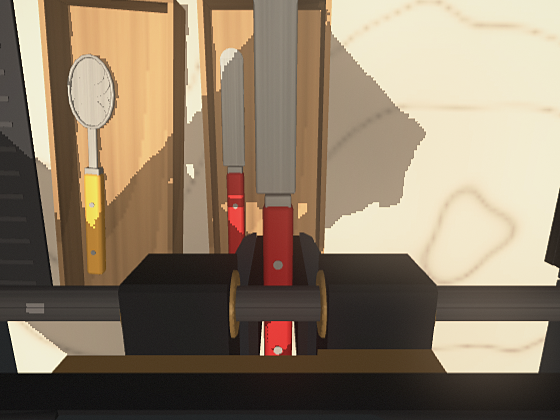

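The knife is held straight at (278,265), pointing along the bin and to the right of the knife already there (235,150). Next I lower it and release with a small opening.

```bash
cat >> h.py <<'E'
def place(n):
    p,R=over(n); arm.move_l([*p,.05],R,feed=.2); arm.move_l([*p,.0085],R,feed=.05)
    print(n,'placed F',np.round(arm.current_force(),1)); arm.grip(.023); arm.sleep(.2)
    print('F open',np.round(arm.current_force(),1)); arm.move_l([*p,ZH],R,feed=.2); print('t',arm.current_t())
E
python3 - <<'E'
from h import *
place('knife'); print(arm.current_force().round(1)); snap('wrist','k2')
E
```

```text
knife placed F [-0.8 -0.2  1.1]
F open [ 1.3  0.8 -0.4]
t 15.4
[ 0.  -0.7 -0.5]
```

View pics/k2.png

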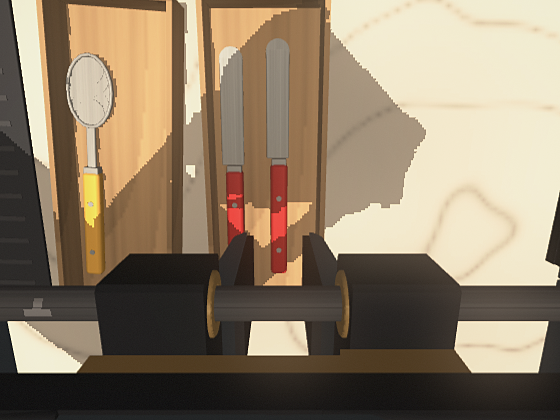

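The new knife (278,150) lies flat and parallel to the old one (233,150), handle at the near end. Next are the fork and the teaspoon, each with a check of the held pose.

```bash
python3 - <<'E'
from h import *
pick('fork'); p,R=over('fork'); arm.move_to([*p,ZH],R); arm.sleep(.2); snap('wrist','f1'); print(p,arm.current_ee_pos())
E
```

```text
fork down F [0.3 0.1 0.3]
width 0.01362529405847118
lift width 0.013284533634082604 t 19.8
[0.512 0.357] [0.51237424 0.35621181 0.15006475]
```

View pics/f1.png

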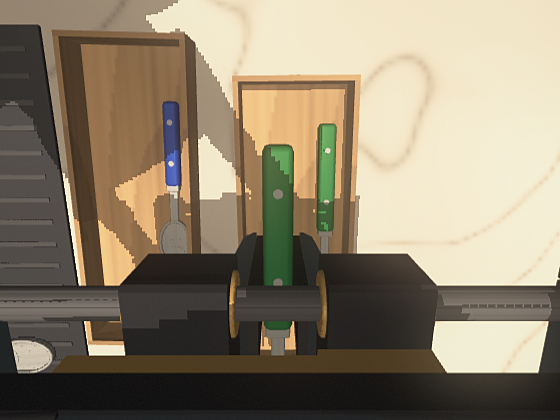

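Seen with the hand turned half round, the fork is held straight at (278,235), with its handle towards the near end of the bin and beside the old fork (327,180). I place it, then do the teaspoon in one run.

```bash
python3 - <<'E'
from h import *
place('fork')
pick('teaspoon'); assert .009<arm.current_width()<.015
p,R=over('teaspoon'); arm.move_to([*p,ZH],R); arm.sleep(.2); snap('wrist','t1'); print(p,arm.current_ee_pos())
E
```

```text
fork placed F [0.4 1.  0. ]
F open [ 0.5 -0.4 -0.7]
t 24.475
teaspoon down F [-0.2 -0.1  0.8]
width 0.01153446803538817
lift width 0.01143139881045881 t 28.7917
[0.49463646 0.23172953] [0.49508101 0.23096117 0.14985582]
```

View pics/t1.png

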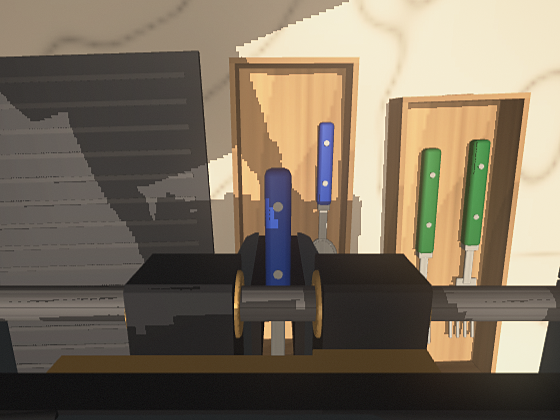

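The new fork (428,205) lies beside the old one (475,195) in its bin. The teaspoon is held straight at (278,225). I place it, then pick up the spoon.

```bash
python3 - <<'E'
from h import *
place('teaspoon')
pick('spoon'); assert .009<arm.current_width()<.017
p,R=over('spoon'); arm.move_to([*p,ZH],R); arm.sleep(.2); snap('wrist','s1'); print(p,arm.current_ee_pos())
E
```

```text
teaspoon placed F [-0.1 -0.6  0.4]
F open [ 0.3 -0.1 -0.3]
t 33.1083
spoon down F [ 0.5 -0.1 -0. ]
width 0.013687918893697974
lift width 0.013996970677189384 t 37.1167
[ 0.47112126 -0.26300542] [ 0.47154952 -0.26254026  0.14990999]
```

View pics/s1.png

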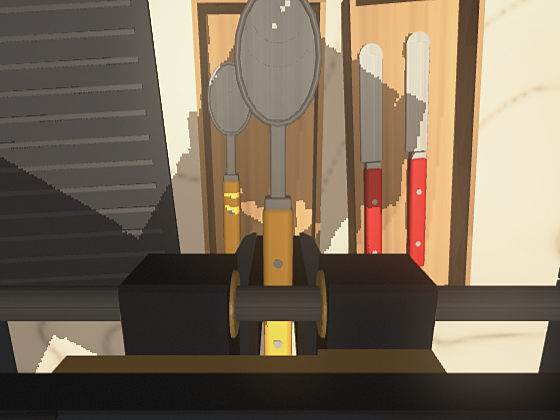

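The spoon is held straight at (278,200), to the right of the old spoon at (230,150). I lower and release it, then retreat for a final check.

```bash
python3 - <<'E'
from h import *
place('spoon'); arm.move_to([.40,-.1,.33],Rz(0)); arm.move_joints([-75.373,28.281,77.091,0,74.628,-5.472]); arm.sleep(.3)
for n in("scene","side"):
    im,c=snap(n,n+'9'); cv2.imwrite(f"pics/{n}9.png",cv2.resize(im[100:400,60:500] if n=='scene' else im[130:400,200:440],None,fx=1.8,fy=1.8,interpolation=cv2.INTER_CUBIC)[:,:,::-1])
    print(n); [print(*o) for o in handles(im,c)]
    if n=='scene':
        o=cv2.imread('pics/scene0.png')[:,:,::-1]
        for nm,(a,b,e,f) in dict(tumbler=(228,280,115,162),cup=(300,362,210,250)).items(): print(nm,'mean diff',np.abs(im[a:b,e:f].astype(int)-o[a:b,e:f]).mean().round(2))
print(arm.current_t())
E
```

```text
spoon placed F [ 0.1  0.1 -0.4]
F open [ 0.9  0.3 -0.8]
t 41.7417
scene
red 801 -543 47 6 47.1 [1.0, 246.0]
red 457 -378 92 15 1.2 [150.0, 167.0]
green 493 394 86 13 0.3 [442.0, 284.0]
green 498 355 86 13 0.2 [423.0, 279.0]
blue 465 269 64 11 -2.2 [387.0, 253.0]
blue 481 231 64 10 -1.2 [369.0, 253.0]
yellow 458 -226 67 9 -3.7 [199.0, 185.0]
yellow 458 -263 85 14 -3.0 [187.0, 180.0]
tumbler mean diff 2.52
cup mean diff 2.58
side
red 453 -381 93 16 2.1 [280.0, 352.0]
red 447 -345 94 17 0.9 [275.0, 336.0]
yellow 472 -265 49 13 -7.1 [284.0, 302.0]
yellow 460 -223 60 14 -3.6 [276.0, 288.0]
45.0667
```

View pics/scene9.png

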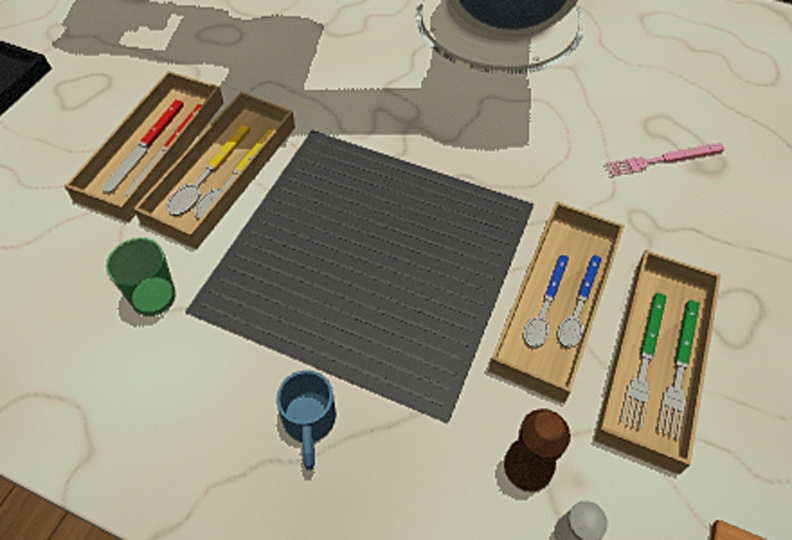

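View pics/side9.png

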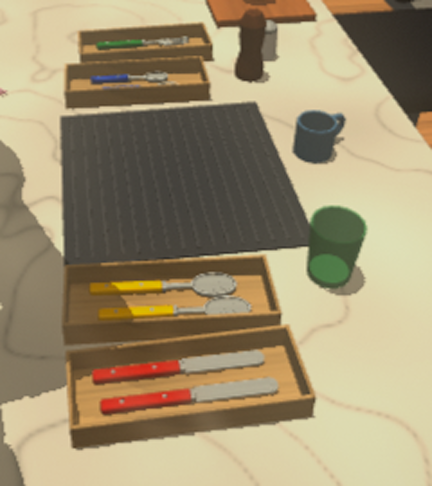

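The mat is empty and every bin holds a matching pair, parallel and with handles at the near end. The tumbler (crop 140,275) and the mug (305,410) stand where they were.

```bash
python3 -c "
from rig import arm
arm.sign_off(); print(arm.current_t())"
```

```text
the job is handed in; nothing more can be done
the job is handed in; nothing more can be done
```

All four pieces are put away: the knife, fork, teaspoon and spoon each went into the bin with their own kind. I gripped each across the handle, lowered it to about 1 mm above the bin floor and let go with a small jaw opening. The job was handed in at about 45 s of robot time.

- **Placement:** the final scene and side pictures show the mat empty and each new piece lying inside its bin, handle at the near end. In the scene view it is within about 1° of the piece already there, about 37–39 mm to its right.
- **Bystanders:** the tumbler, mug and pink fork look undisturbed. For the tumbler and mug I also compared pixels before and after; the difference was about 2.5 grey levels.
- **Forces:** the wrist force read about 1.5 N or less at each check.
- **Disagreements:** the scene and side views differed by about 3–6 mm in x on some handles. I used the wrist camera, which agreed better with the scene view, except for the spoon, which it did not detect; I used the scene view there. In the final side view, the low wall hid the fork and teaspoon bins from the colour check and partly hid the new spoon. The fork and teaspoon were therefore measured in the scene view only.

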